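Clear the locating pin and hold the movement block in the jig's corner

TASK

On the watchmaker's bench, draw the locating pin up out of its bore in the corner jig, park it upright in the jig's open side notch so that it hangs there by its collar, and let it go. Then take the stepped aluminium movement block, lay it flat on the jig plate with its long side along the longer fence, and press it into the corner so that it bears squarely and firmly on both fences at once. Finish while still holding it pressed there with the gripper, and leave the other things on the bench where they are.

Things in the scene. Friction and masses are not known exactly. Their poses are not given: they have to be found in the camera images.
- nest_corner (a point): Inner corner of the jig, on the top face of its steel plate (20 mm above the bench), where the fences' inner faces meet. z up; longer fence along x, inner face at y = 0, block on its -y side; shorter fence along y, inner face at x = 0, block on its -x side. The jig is fixed to the bench, its yaw varies. Plate spans x -140 to +20, y -115 to +25 mm. Seated block: base centre at (-40, -30, 0) mm
- bore (a point): Centre of the mouth of the vertical bore in the plate top, at (-30, -25, 0) mm in the frame of nest_corner: 11 mm across, 15 mm deep. The pin standing in it keeps the block out of the corner. The plate is smooth and slippery like the fences
- notch (a point): Axis of the parked pin at the top face (55 mm above the bench) of the jig's level 8 mm notch plate, on the centre line of its U-shaped slot, 13 mm wide. Axes as nest_corner, where it is at (-90, -135, +35) mm. The slot is open above, below and towards -y (mouth 28 mm from this point), closed at +y (wall 8 mm away). Free air below down to the bench
- pin_grip (a point): Centre of the grip of the upright steel locating pin (about 70 g), z up. Shank 10 mm thick, 40 mm long; above it a round collar 22 mm across, 4 mm thick; above that a ribbed round grip 14 mm thick, 44 mm tall. This point is 22 mm above the collar's top, 66 mm above the shank's tip. At the start it stands 15 mm deep in the bore, collar 25 mm above the plate, leaning a few degrees at most
- pin_collar (a point): Centre of the underside of the pin's collar, on the pin's axis, z along the axis towards the grip. In the notch the collar's underside rests on the notch plate
- pin: The whole locating pin; origin at the tip of the shank, z along its axis
- block_grip (a point): Centre of the boss of the movement block (about 0.3 kg, bare aluminium): base 80 (x) x 60 (y) x 16 mm, in its middle an upright boss 34 (x) x 26 (y) x 34 mm with a thin brass disc on top. The point is 33 mm above the block's underside, 17 mm above the base's top. x along the long side, z up. Lies flat on the bench, right of the jig, yaw within 60 degrees; alike after half a turn, either will do
- block_base (a point): Centre of the underside of the movement block, same axes as block_grip
- block: The whole movement block; origin at the centre of its underside, same axes
- fence_long: The longer fence of the jig: fixed rigid, smooth and slippery (friction about 0.2) dark steel bar 130 (x) x 14 x 14 mm on the plate, its top 34 mm above the bench; origin at the centre of its underside; runs from x = -116 to +14 mm in the frame of nest_corner
- fence_short: The shorter fence of the jig: fixed rigid, smooth and slippery (friction about 0.2) dark steel bar 14 x 85 (y) x 14 mm on the plate; origin at the centre of its underside; runs from y = -85 to 0 mm in the frame of nest_corner
- holder: Bystander: round steel movement holder, 48 mm across, 26 mm tall, with a knurled brass screw at its +y side (43 mm out); origin at the centre of its underside
- loupe: Bystander: black eye loupe, 38 mm across, 32 mm tall; origin at the centre of its underside
- mainplate: Bystander: brass disc 36 mm across, 6 mm thick; origin at the centre of its underside
- screwdriver: Bystander: screwdriver 130 mm long, lying along its x
- oilcup: Bystander: small glass bowl, 36 mm across, 18 mm tall; origin at the centre of its underside
Mind the look-alikes: they are no part of the job. Of the things shaped like the block, the aluminium one is meant.

How it is judged (in metres and radians):
On the way, in this order (a step that is already met when the one before it is completed fails the run):
1. the pin is drawn right out of the bore, its tip clear above the plate (z of pin in the frame of bore above 0.003 m and contact force between pin and the fingers above 0.5 N), for 0.1 s.
2. the pin hangs upright in the side notch by its collar and is let go (x of pin_collar in the frame of notch between -0.004 and 0.004 m and y of pin_collar in the frame of notch between -0.01 and 0.005 m and z of pin_collar in the frame of notch between -0.0025 and 0.003 m and angle between pin_grip's own z axis and vertical below 0.12 rad and linear speed of pin below 0.02 m/s and contact force between pin and the fingers below 0.1 N), for 0.2 s.
At the end, for the whole second after the job is handed in: Pin released in the notch, upright within 7 deg, collar within 3 mm of the notch top, axis within 4 mm across and -10/+5 mm along the slot. Block flat on the plate, square within 2.3 deg, within 2.5 mm of seated, over 1.5 N on each fence, at rest, fingers still bearing on it (all of step 2 and x of block_base in the frame of nest_corner between -0.043 and -0.0375 m and y of block_base in the frame of nest_corner between -0.033 and -0.0275 m and z of block_base in the frame of nest_corner between -0.002 and 0.003 m and angle between block_base's own z axis and vertical below 0.05 rad and angle between the x axis of block_base and the x axis of nest_corner, either way round below 0.04 rad and contact force between block and fence_long above 1.5 N and contact force between block and fence_short above 1.5 N and contact force between block and the fingers above 1.5 N and linear speed of block below 0.01 m/s); the arm keeps its last pose, push and grip.
It fails at once if a bystander (holder, loupe, brass disc, screwdriver, bowl) is pushed more than 30 mm (distance of any of holder, loupe, mainplate, screwdriver, oilcup from where it was at the start of the episode above 0.03 m).
It also fails if it takes over 72 s, if anything falls off the work surface, if the arm or the gripper's body presses on something with over 40 N, if the wrist force passes 120 N, or if a joint passes its speed limit or range.

ROBOT

A 7-joint arm with a two-finger parallel gripper is mounted at the origin on the work surface. World frame = base frame: x ahead of the robot, y to its left, z up, the work surface at z = 0. Lengths are in mm, angles in rad, forces in N, time in s.
With the tool pointing down it reaches from about 350 to 900 mm from the base axis. Payload 19.9 kg.
Tool frame: the origin (TCP) lies at the very end of the fingers, on their centre line; the grasp point (between the pads) lies 19 mm behind it; y points along the fingers, z is the direction in which the jaws open and shut, and the axes are right-handed (so a half turn about y gives the same grasp; the last joint's range is limited). The gripper opens to 85 mm and grips with 20 to 120 N. Pads are 22 mm wide; open, the fingers measure 114 mm over their backs; the gripper's body (76 mm by 85 mm) begins 54 mm behind the grasp point. The pads swing forward as they close: fully open they stand 13 mm farther back than shut.
Start: joints at [-1.194, 0.417, -0.01, 1.614, 0.005, 1.111, -0.053], TCP at [253.582, 571.222, 198.46] pointing down, gripper open.
Joint ranges: [-2.81, 2.81], [-0.39, 2.02], [-1.27, 1.25], [0.06, 2.57], [-1.19, 4.33], [0.19, 2], [-2.82, 2.82]. Speed limits (rad/s): [1.89, 1.89, 2.39, 2.39, 3.01, 3.01, 3.01].

INTERFACE

Orientations are given as a unit quaternion [x, y, z, w].
In Python, from workcell import monitor, viewer, ticket, spotter gives the robot as it stands. The module is installed in compiled form; this text tells all that it offers.
- The arm moves only by the tool play_rows, never from a script. Its argument "steps" is a list that holds one entry, the list of rows, each a list of 7 numbers: the turn, a rotation vector about the world's x, y, z in rad, then the shift along the world's x, y, z in m, then the gripper's target within -1 to 1 (fully open at 1, half-way at 0, shut at -1). A call has exactly 8 rows; each row shifts and turns the commanded pose from where the row before left it; what a row does not reach is not made up. A row lasts 1/10 s, in which the tool goes at most 50 mm and 8.59 degrees, less where a joint would pass 70% of its speed; a pose out of reach is approached as far as the arm can. A call is refused whole if a number of a shift passes 0.05 or a number of a turn 0.15, either way. A call with a gripper value outside its range is refused whole. The fingers move at their own pace and stop on an object; the grip force is fixed at half the most. Time passes only in rows, so rows that do not move let the fingers close, or fill a call up. It gives the time, the measured TCP pose, the force and the opening at its end, in the units of the state.
- monitor.read_state(): the state, without advancing time (a new reading comes with each control period).
- viewer.camera(name): name is "side" or "top"; returns (picture, depth): 384x512x3 uint8, red, green, blue; 384x512 float32, mm along the optical axis (not along the pixel's ray), 0 where there is no reading.
- viewer.camera_info(name): a dict with "fx", "fy", "cx", "cy" (pixels), "dist" ([k1, k2, p1, p2, k3] as OpenCV has them; the pictures are not rectified), "rvec" (rotation vector, rad) and "tvec" (3), from world to camera coordinates, as OpenCV has them. Camera axes: x right, y down, z forward; pixel columns grow to the right and rows downward; lengths in mm; the calibration is good to about 2 mm. A picture is of the moment at which its call begins. camera_info takes no time and is no camera call.
- ticket.job_done(): hands the job in, once; it reports no verdict.
Trained networks look in the newest picture that a camera, given by its name, has taken for a name from the list of things; names that differ only in an ending like _2 or _b are one class to them, and where a whole thing is asked for, a point or a joint stands for the part that bears it (a point fixed in the world has none). Each returns a list of dicts, best first, with "p" (0 to 1); they miss things now and then, are a little off and sometimes report something else, mostly with a low value. They report only what shows in the picture. A call takes as long as a camera call. They do not tell look-alikes from the thing itself.
- spotter.boxes_of(camera, label): "box" ([left, top, right, bottom] in pixels, round what is visible of it).
- spotter.regions_of(camera, label): "region" (384x512 bool, what is visible of it) and "box" ([left, top, right, bottom] in pixels, round what is visible of it).
- spotter.tip_of(camera, label): "uv" ([column, row] in pixels: a listed point, or the origin of a listed thing).
The state is a dict: "clock": time; "q": joint angles; "dq": joint speeds; "effort": joint torques, N m; "ee_pos": TCP position; "orientation": TCP orientation; "ft_force": force on the tool from outside, world axes, zero at the start; "wrist_torque": the same for the moment, N m; "opening": finger opening in mm.
Only numpy, scipy, OpenCV 4.12 (cv2) and the standard library are available. Lean on these libraries where they do the work, as an engineer would, in place of code of your own. Each camera call takes 0.05 s, during which the arm holds its last target. There are 200 camera calls.

## Working session

There is one attempt and no reset: what is moved stays moved. The work goes in short steps, Python scripts to look and compute and a tool call to move; the robot and the scene stay as the last step left them, time stands still between calls to the robot, and variables do not carry over. Pictures are saved under pics/ and viewed, about 8 in all and at most 12, crops included, and the job is handed in when it is done.

Besides the shell and the picture viewer there is one more tool, called after "Request:" in YAML: its name, and indented under it one key for each argument. play_rows: Moves the arm, as the interface text tells. Its arguments: {"type":"object","properties":{"steps":{"type":"array"}},"required":["steps"]}

```bash
mkdir -p pics; cat > h.py <<'E'
import numpy as np, cv2
from workcell import monitor, viewer, ticket, spotter
def cam(n):
    i=viewer.camera_info(n); K=np.array([[i['fx'],0,i['cx']],[0,i['fy'],i['cy']],[0,0,1.]])
    R=cv2.Rodrigues(np.array(i['rvec'],float))[0]; return K,np.array(i['dist'],float),R,np.array(i['tvec'],float).ravel()
def ray(n,uv):
    K,d,R,t=cam(n); p=cv2.undistortPoints(np.array(uv,float).reshape(-1,1,2),K,d).reshape(-1,2)
    return -R.T@t, np.c_[p,np.ones(len(p))]@R
def atz(n,uv,z):
    o,v=ray(n,uv); return o+v*((z-o[2])/v[:,2])[:,None]
def dep(n,uv,D):
    o,v=ray(n,uv); return o+v*np.asarray(D,float).reshape(-1,1)
def proj(n,P):
    K,d,R,t=cam(n); return cv2.projectPoints(np.array(P,float).reshape(-1,1,3),R,t,K,d)[0].reshape(-1,2)
def save(n,f):
    im,D=viewer.camera(n); cv2.imwrite('pics/'+f,im[:,:,::-1]); return im,D
E
python3 - <<'E'
from h import *
np.set_printoptions(precision=1,suppress=True)
s=monitor.read_state(); print(s)
for n in('top','side'):
    im,D=save(n,n+'0.png'); np.savez(n+'0.npz',im=im,D=D)
    print(n,cam(n)[3],-cam(n)[2].T@cam(n)[3],cam(n)[0][0,0])
    for l in('nest_corner','bore','notch','pin_grip','pin_collar','block_grip','block_base','fence_long','fence_short','pin','holder','loupe'):
        print(l,[(np.round(r['uv'],1).tolist(),round(r['p'],2),atz(n,r['uv'],{'nest_corner':20,'bore':20,'notch':55,'pin_grip':71,'pin_collar':45,'block_grip':33,'fence_long':20,'fence_short':20}.get(l,0))[0]) for r in spotter.tip_of(n,l)[:4]])
a=cv2.imread('pics/top0.png');b=cv2.imread('pics/side0.png');cv2.imwrite('pics/both0.png',np.vstack([a,b])[:, :])
E
```

```text
{'clock': 0.0, 'q': array([-1.2,  0.4, -0. ,  1.6,  0. ,  1.1, -0.1]), 'dq': array([ 0.,  0., -0., -0.,  0., -0., -0.]), 'effort': array([ -0. , -86.4,   0.7, -43.5,   0. ,   0. ,  -0. ]), 'ee_pos': array([253.4, 570.9, 197.8]), 'orientation': array([ 0.7, -0.1,  0.1, -0.7]), 'ft_force': array([ 0.2, -0.2,  0.4]), 'wrist_torque': array([-0. ,  0.1, -0. ]), 'opening': 85.73623502666709}
top [ -46.3  511.2 1116.6] [ 257.4  -20.2 1201.5] 393.75963752038183
nest_corner [([188.0, 156.9], 0.8, array([626.1, 212.7,  20. ]))]
bore [([353.7, 185.5], 0.73, array([ 586.3, -309.9,   20. ])), ([198.6, 172.7], 0.7, array([578.3, 172.8,  20. ]))]
notch [([229.0, 191.0], 0.96, array([521.6,  69.2,  55. ]))]
pin_grip [([193.5, 164.6], 0.5, array([587.9, 182.9,  71. ]))]
pin_collar [([194.9, 168.7], 0.5, array([583. , 181.6,  45. ])), ([337.2, 216.4], 0.36, array([ 479.5, -259.1,   45. ]))]
block_grip [([340.0, 216.9], 0.82, array([ 481.2, -270.1,   33. ])), ([354.2, 263.8], 0.6, array([ 346.3, -318.7,   33. ]))]
block_base [([354.4, 263.5], 0.89, array([ 349.8, -327.6,    0. ])), ([337.8, 216.8], 0.7
[... 830 characters left out ...]
[584.1, 179.7,  45. ]))]
block_grip [([302.1, 146.4], 0.77, array([ 357., -317.,   33.])), ([262.0, 151.4], 0.66, array([ 486.2, -272.5,   33. ]))]
block_base [([258.2, 159.3], 0.81, array([ 497.6, -270.2,    0. ])), ([304.6, 153.0], 0.77, array([ 345.9, -324.6,    0. ])), ([234.6, 222.9], 0.27, array([533.9,  23.5,  -0. ]))]
fence_long [([210.8, 269.4], 0.77, array([568.3, 210.1,  20. ]))]
fence_short [([191.6, 255.0], 0.64, array([627.1, 170.5,  20. ])), ([229.5, 145.4], 0.4, array([ 599.1, -305.2,   20. ]))]
pin [([206.6, 263.6], 0.51, array([586.4, 178.2,   0. ]))]
holder [([211.3, 175.0], 0.51, array([ 637.7, -171.7,    0. ]))]
loupe [([263.9, 205.9], 0.7, array([457. , -56.5,   0. ]))]
```

View pics/top0.png

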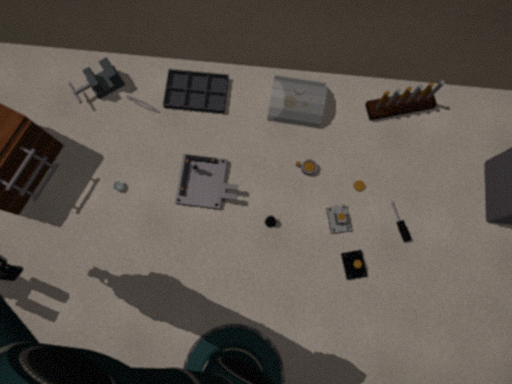

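View pics/side0.png

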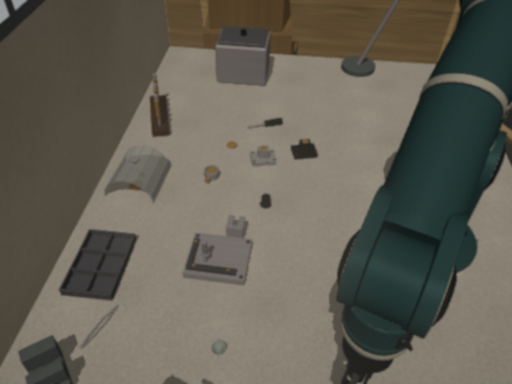

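The top view shows the jig at about (205,180), with its corner at (188,157) and its notch tab at (235,190). The aluminium block is at (340,218), and the dark look-alike is at (354,264). The side view agrees: jig at (218,258), block at (262,156). Next I'll fit the geometry from depth.

```bash
python3 - <<'E'
from h import *
np.set_printoptions(precision=2,suppress=True)
for n in('top','side'):
    z=np.load(n+'0.npz'); D=z['D']; vv,uu=np.nonzero(D>0)
    P=dep(n,np.c_[uu,vv],D[vv,uu])
    def sel(c,r,a,b): 
        return P[(np.hypot(P[:,0]-c[0],P[:,1]-c[1])<r)&(P[:,2]>a)&(P[:,2]<b)]
    bench=sel((500,-150),60,-20,10); print(n,'bench z',np.median(bench[:,2]),bench[:,2].std())
    for nm,c,r,a,b in(('plate',(570,150),120,14,40),('fence',(570,150),120,29,40),('notch',(536,75),60,48,62),('pinTop',(588,180),30,60,110),('base',(484,-270),60,9,62),('boss',(484,-270),45,38,62)):
        Q=sel(c,r,a,b)
        if len(Q)<3: print(nm,len(Q));continue
        print(nm,len(Q),'med',np.median(Q,0),'mean',Q.mean(0),cv2.minAreaRect(Q[:,:2].astype(np.float32)))
# crops
t=cv2.imread('pics/top0.png');s=cv2.imread('pics/side0.png')
f=lambda im,x,y,w,h:cv2.resize(im[y:y+h,x:x+w],(400,300),interpolation=cv2.INTER_CUBIC)
cv2.imwrite('pics/crop0.png',np.vstack([np.hstack([f(t,165,145,96,72),f(s,172,210,96,72)]),np.hstack([f(t,310,190,64,48),f(s,232,130,64,48)])]))
E
```

```text
top bench z 0.3652552655657928 2.3537810847447997
plate 2190 med [551.81 161.35  20.91] mean [552.51 162.34  22.5 ] ((555.3765258789062, 157.95281982421875), (151.9536590576172, 161.70693969726562), 88.83045959472656)
fence 317 med [604.61 210.06  34.41] mean [585.31 193.14  34.38] ((556.0560302734375, 153.48806762695312), (142.40753173828125, 146.6176300048828), 89.3974380493164)
notch 205 med [522.64  71.53  55.51] mean [521.9   71.41  55.42] ((522.5036010742188, 70.33059692382812), (47.92043685913086, 46.30770492553711), 88.60164642333984)
pinTop 35 med [583.16 180.89  88.21] mean [583.8  180.93  83.88] ((585.0607299804688, 181.5868377685547), (11.516555786132812, 12.501432418823242), 86.91045379638672)
base 520 med [ 476.32 -264.74   17.21] mean [ 478.13 -266.26   24.18] ((480.4465026855469, -268.6936340332031), (80.72347259521484, 61.37668991088867), 15.302142143249512)
boss 114 med [ 478.94 -266.71   50.82] mean [ 479.26 -266.96   49.96] ((479.7828674316406, -267.9460754394531), (33.70770263671875, 26.89413070678711), 13.357619285583496)
side bench z 1.0174373364737903 2.216953
[... 318 characters left out ...]
562), 89.7618637084961)
notch 215 med [524.81  76.42  55.45] mean [523.82  74.86  55.25] ((523.5359497070312, 71.34097290039062), (53.154815673828125, 46.44028854370117), 89.43411254882812)
pinTop 66 med [585.72 186.53  83.97] mean [586.06 185.84  81.82] ((586.57470703125, 184.26712036132812), (13.131101608276367, 14.049036979675293), 58.34245681762695)
base 373 med [ 481.56 -258.25   18.36] mean [ 481.71 -259.94   25.52] ((481.24298095703125, -268.0108642578125), (81.06334686279297, 67.87966918945312), 14.100127220153809)
boss 89 med [ 481.56 -261.71   49.75] mean [ 481.63 -263.8    48.16] ((481.51605224609375, -266.9376220703125), (34.15690612792969, 31.28746795654297), 14.780314445495605)
```

View pics/crop0.png

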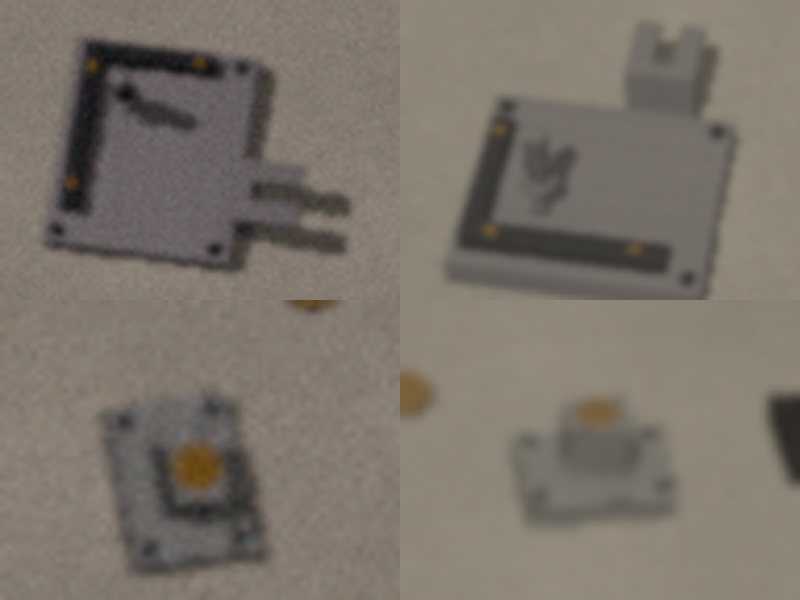

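```bash
cat > fit.py <<'E'
from h import *
from scipy.optimize import least_squares
def box(p,lo,hi):
    lo,hi=np.array(lo,float),np.array(hi,float); q=np.abs(p-(lo+hi)/2)-(hi-lo)/2
    return np.linalg.norm(np.maximum(q,0),axis=1)+np.minimum(q.max(1),0)
def jig(p):
    n=np.maximum(box(p,[-113.5,-163,27],[-66.5,-115,35]),-box(p,[-96.5,-170,20],[-83.5,-127,50]))
    return np.min([p[:,2]+20,box(p,[-140,-115,-20],[20,25,0]),box(p,[-116,0,0],[14,14,14]),box(p,[0,-85,0],[14,0,14]),n],0)
def block(p): return np.min([p[:,2],box(p,[-40,-30,0],[40,30,16]),box(p,[-17,-13,16],[17,13,50])],0)
def pose2(P,x,z0):
    c,s=np.cos(x[2]),np.sin(x[2]); d=P[:,:2]-x[:2]
    return np.c_[c*d[:,0]+s*d[:,1],-s*d[:,0]+c*d[:,1],P[:,2]-z0-x[3]]
def fit(P,sdf,x0,z0):
    r=least_squares(lambda x:np.abs(sdf(pose2(P,x,z0)))+0.05*0,[*x0,0],loss='soft_l1',x_scale=[1,1,.01,1],diff_step=1e-4)
    return r.x,r.cost/len(P)
def cloud(n,D):
    vv,uu=np.nonzero(D>0); return dep(n,np.c_[uu,vv],D[vv,uu])
def near(P,c,r,a=-8,b=120): return P[(np.hypot(P[:,0]-c[0],P[:,1]-c[1])<r)&(P[:,2]>a)&(P[:,2]<b)]
def pinfit(P,c,lo=55,hi=88,r=7,rad=18):
    Q=near(P,c,rad,lo,hi); g=least_squares(lambda x:np.hypot(Q[:,0]-x[0]-x[2]*(Q[:,2]-70),Q[:,1]-x[1]-x[3]*(Q[:,2]-70))-r,[c[0],c[1],0,0],loss='soft_l1')
    return g.x,len(Q)
E
python3 - <<'E'
from fit import *
np.set_printoptions(precision=3,suppress=True)
L=[]
for n in('top','side'):
    P=cloud(n,np.load(n+'0.npz')['D']); L.append(P)
L.append(np.vstack(L))
for nm,P in zip(('top','side','both'),L):
    J=near(P,(560,140),135); J=J[np.hypot(J[:,0]-585,J[:,1]-182)>16]
    for y in(-.1,.05):
        x,c=fit(J,jig,(618,207,y),20);
        if y<0: xb,cb=x,c
        elif c<cb: xb,cb=x,c
    R=lambda v:xb[:2]+np.array([[np.cos(xb[2]),-np.sin(xb[2])],[np.sin(xb[2]),np.cos(xb[2])]])@v
    print(nm,'jig',xb,cb,'bore',R([-30,-25]),'notch',R([-90,-135]),'seat',R([-40,-30]))
    x,c=fit(near(P,(480,-268),65),block,(480,-268,.25),0); print('  block',x,c)
    print('  pin',pinfit(P,(586,182)))
    H=near(P,(536,75),60,50,60); print('  notchpl',cv2.minAreaRect(H[:,:2].astype(np.float32)))
print(monitor.read_state()['orientation'])
from scipy.spatial.transform import Rotation as Ro
print(Ro.from_quat(monitor.read_state()['orientation']).as_matrix())
E
```

```text
top jig [616.667 206.586  -0.027   0.414] 1.178028518360069 bore [586.012 182.393] notch [523.104  74.03 ] seat [575.882 177.661]
  block [ 480.489 -268.466    0.253    0.609] 1.0997198636701628
  pin (array([585.82 , 182.701,   0.002,  -0.002]), 18)
  notchpl ((522.5036010742188, 70.33059692382812), (47.92043685913086, 46.30770492553711), 88.60164642333984)
side jig [617.826 205.904  -0.026   1.096] 1.0275031611067045 bore [587.183 181.696] notch [524.327  73.303] seat [577.056 176.96 ]
  block [ 481.529 -268.914    0.247    1.189] 1.1144513239804625
  pin (array([587.18 , 182.052,  -0.021,  -0.052]), 45)
  notchpl ((523.5359497070312, 71.34097290039062), (53.154815673828125, 46.44028854370117), 89.43411254882812)
both jig [617.278 206.004  -0.027   0.778] 1.1181385275594513 bore [586.612 181.825] notch [523.658  73.489] seat [576.481 177.097]
  block [ 481.036 -268.814    0.25     0.823] 1.1201394245287544
  pin (array([586.603, 182.154,  -0.006,  -0.03 ]), 63)
  notchpl ((523.1583251953125, 71.59691619873047), (53.143741607666016, 47.55503845214844), 88.60164642333984)
[ 0.692 -0.147  0.147 -0.692]
[[ 0.914  0.     0.406]
 [-0.406 -0.     0.914]
 [ 0.    -1.    -0.   ]]
```

Request:
play_rows:
  steps:
    - [[0, 0, -0.0736, 0.0208, -0.0243, 0, 1], [0, 0, -0.0736, 0.0208, -0.0243, 0, 1], [0, 0, -0.0736, 0.0208, -0.0243, 0, 1], [0, 0, -0.0736, 0.0208, -0.0243, 0, 1], [0, 0, -0.0736, 0.0208, -0.0243, 0, 1], [0, 0, -0.0736, 0.0208, -0.0243, 0, 1], [0, 0, -0.0736, 0.0208, -0.0243, 0, 1], [0, 0, -0.0736, 0.0208, -0.0243, 0, 1]]

```text
clock: 2.1
ee_pos: [420.7, 375.8, 198.6]
orientation: [-0.619, 0.342, -0.342, 0.619]
ft_force: [0.0, 1.0, 0.1]
opening: 85.1
```

Request:
play_rows:
  steps:
    - [[0, 0, -0.0736, 0.0208, -0.0243, 0, 1], [0, 0, -0.0736, 0.0208, -0.0243, 0, 1], [0, 0, -0.0736, 0.0208, -0.0243, 0, 1], [0, 0, -0.0736, 0.0208, -0.0243, 0, 1], [0, 0, -0.0736, 0.0208, -0.0243, 0, 1], [0, 0, -0.0736, 0.0208, -0.0243, 0, 1], [0, 0, -0.0736, 0.0208, -0.0243, 0, 1], [0, 0, -0.0736, 0.0208, -0.0243, 0, 1]]

```text
clock: 2.9
ee_pos: [587.1, 181.4, 198.6]
orientation: [-0.493, 0.507, -0.507, 0.493]
ft_force: [0.3, 0.3, 1.7]
opening: 85.3
```

Request:
play_rows:
  steps:
    - [[0, 0, 0, 0, 0, -0.02, 1], [0, 0, 0, 0, 0, -0.02, 1], [0, 0, 0, 0, 0, -0.01, 1], [0, 0, 0, 0, 0, 0, 1], [0, 0, 0, 0, 0, 0, 1], [0, 0, 0, 0, 0, 0, 1], [0, 0, 0, 0, 0, 0, 1], [0, 0, 0, 0, 0, 0, 1]]

```text
clock: 3.7
ee_pos: [586.6, 182.6, 149.0]
orientation: [0.494, -0.506, 0.506, -0.494]
ft_force: [0.9, 1.3, -0.3]
opening: 85.6
```

```bash
cat > st.py <<'E'
from h import *
from scipy.spatial.transform import Rotation as Ro
np.set_printoptions(precision=3,suppress=True)
def st():
    s=monitor.read_state(); m=Ro.from_quat(s['orientation']).as_matrix()
    print(s['clock'],s['ee_pos'],'down',m[:,1],'jawdeg',np.degrees(np.arctan2(m[1,2],m[0,2])),'F',s['ft_force'],'T',s['wrist_torque'],'op',s['opening'])
    return s
E
python3 -c "
from st import *
st()"
```

```text
3.7 [586.563 182.579 148.998] down [ 0.001  0.    -1.   ] jawdeg -1.4023186583714895 F [ 0.914  1.265 -0.288] T [-0.004  0.009 -0.008] op 85.6202426957867
```

Request:
play_rows:
  steps:
    - [[0, 0, 0, 0, 0, -0.025, 1], [0, 0, 0, 0, 0, -0.025, 1], [0, 0, 0, 0, 0, -0.02, 1], [0, 0, 0, 0, 0, -0.012, 1], [0, 0, 0, 0, 0, -0.012, 1], [0, 0, 0, 0, 0, 0, 1], [0, 0, 0, 0, 0, 0, -0.5], [0, 0, 0, 0, 0, 0, -1]]

```text
clock: 4.5
ee_pos: [586.9, 182.6, 55.4]
orientation: [0.493, -0.506, 0.506, -0.494]
ft_force: [-1.3, -0.6, 0.4]
opening: 58.7
```

Request:
play_rows:
  steps:
    - [[0, 0, 0, 0, 0, 0, -1], [0, 0, 0, 0, 0, 0, -1], [0, 0, 0, 0, 0, 0, -1], [0, 0, 0, 0, 0, 0, -1], [0, 0, 0, 0, 0, 0, -1], [0, 0, 0, 0, 0, 0, -1], [0, 0, 0, 0, 0, 0, -1], [0, 0, 0, 0, 0, 0, -1]]

```text
clock: 5.3
ee_pos: [586.7, 182.5, 54.8]
orientation: [0.494, -0.506, 0.506, -0.494]
ft_force: [-1.0, 0.2, 5.7]
opening: 9.7
```

```bash
python3 -c "
from st import *
st()"
```

```text
5.3 [586.666 182.521  54.818] down [ 0.001  0.    -1.   ] jawdeg -1.4084378974742784 F [-0.992  0.15   5.716] T [ 0.009  0.104 -0.008] op 9.700134497448389
```

Request:
play_rows:
  steps:
    - [[0, 0, 0, 0, 0, 0.004, -1], [0, 0, 0, 0, 0, 0.005, -1], [0, 0, 0, 0, 0, 0.006, -1], [0, 0, 0, 0, 0, 0.008, -1], [0, 0, 0, 0, 0, 0.01, -1], [0, 0, 0, 0, 0, 0.015, -1], [0, 0, 0, 0, 0, 0.015, -1], [0, 0, 0, 0, 0, 0, -1]]

```text
clock: 6.1
ee_pos: [587.7, 182.8, 120.3]
orientation: [0.493, -0.506, 0.507, -0.495]
ft_force: [0.2, 0.5, -0.8]
opening: 9.4
```

```bash
python3 -c "
from st import *
st()
im,D=save('side','side1.png');np.savez('side1.npz',D=D)
im2,D2=save('top','top1.png');np.savez('top1.npz',D=D2)
f=lambda im,x,y,w,h:cv2.resize(im[y:y+h,x:x+w,::-1],(400,300),interpolation=cv2.INTER_CUBIC)
cv2.imwrite('pics/c1.png',np.hstack([f(im2,155,130,96,72),f(im,165,200,96,72)]))
for n in('top','side'):
  for l in ('pin_collar','pin_grip','pin'): print(n,l,[(r['uv'],r['p']) for r in spotter.tip_of(n,l)[:2]])
"
```

```text
6.1 [587.66  182.781 120.289] down [ 0.003  0.001 -1.   ] jawdeg -1.4124943154331853 F [ 0.246  0.517 -0.756] T [ 0.015 -0.019 -0.021] op 9.440924769669552
top pin_collar [([192.5, 164.6], 0.54), ([338.2, 217.6], 0.44)]
top pin_grip [([336.0, 215.6], 0.56), ([190.7, 159.4], 0.38)]
top pin [([195.0, 165.1], 0.4)]
side pin_collar [([205.0, 240.3], 0.64)]
side pin_grip [([202.8, 228.5], 0.42)]
side pin [([265.2, 205.6], 0.74), ([206.0, 248.1], 0.51)]
```

View pics/c1.png

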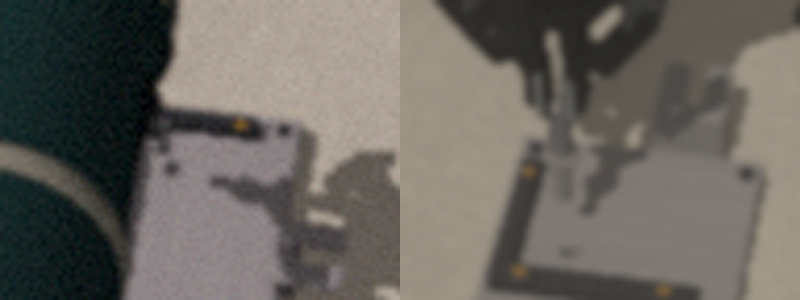

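The side crop shows the pin upright in the jaws, with the collar at about (563,155) and the tip at about (565,200). The bore at (570,252) is empty. Next I'll check the pin's lean and height from depth.

```bash
python3 - <<'E'
from fit import *
from st import *
print('collar@110',atz('side',[205,240.3],110),'tip@70',atz('side',[206,248.1],70))
for n in('top','side'):
    P=cloud(n,np.load(n+'1.npz')['D'])
    Q=near(P,(587,182),16,62,118)
    print(n,len(Q))
    for a in range(62,118,4):
        q=Q[(Q[:,2]>=a)&(Q[:,2]<a+4)]
        if len(q): print(a,len(q),q.mean(0),np.ptp(q[:,0]),np.ptp(q[:,1]))
    if n=='side':
        for lo,hi,r in((66,106,5),):
            q=near(P,(587,182),14,lo,hi)
            g=least_squares(lambda x:np.hypot(q[:,0]-x[0]-x[2]*(q[:,2]-88),q[:,1]-x[1]-x[3]*(q[:,2]-88))-r,[587,182,0,0],loss='soft_l1');print('shank',g.x,len(q))
E
```

```text
collar@110 [[582.594 190.594 110.   ]] tip@70 [[583.634 182.574  70.   ]]
top 23
70 1 [586.611 177.985  72.768] 0.0 0.0
74 1 [581.878 179.724  77.398] 0.0 0.0
78 2 [582.536 180.962  79.91 ] 2.3538435996940734 3.1752841229576916
86 2 [581.274 182.56   88.495] 0.27465174853909957 2.949691591886392
90 1 [584.178 178.204  90.528] 0.0 0.0
106 1 [577.668 186.497 108.658] 0.0 0.0
110 10 [584.568 177.01  112.03 ] 18.50762416200257 14.035735836527977
114 5 [580.412 179.412 115.76 ] 16.240881145356866 6.701496357002242
side 62
70 2 [588.11  185.329  72.999] 5.241009657200038 0.15976583469000616
74 2 [585.114 186.441  76.795] 3.9936743639919996 5.413379162860451
78 6 [585.574 185.414  80.09 ] 7.490191806834559 7.765563764332342
82 4 [587.946 186.392  84.149] 4.94197245521184 3.117097296172801
86 3 [586.483 184.991  88.586] 6.235069677790193 9.713837319430127
90 4 [585.842 185.236  91.884] 7.029087886012803 6.426837398785665
94 3 [585.102 185.989  95.145] 2.414049660466276 2.2685176041429713
98 5 [586.094 185.76   99.608] 7.055843761391202 5.865416501458526
102 1 [585.675 189.044 105.045] 0.0 0.0
110 12 [586.145 188.759 112.897] 17.736376781403806 10.898409186223262
114 20 [585.914 186.075 116.014] 20.574893149672903 14.161629979857707
shank [587.574 182.296  -0.028   0.036] 30
```

Request:
play_rows:
  steps:
    - [[0, 0, 0, -0.006, -0.011, 0, -1], [0, 0, 0, -0.012, -0.021, 0, -1], [0, 0, 0, -0.014, -0.024, 0, -1], [0, 0, 0, -0.014, -0.024, 0, -1], [0, 0, 0, -0.012, -0.021, 0, -1], [0, 0, 0, -0.006, -0.0113, 0, -1], [0, 0, 0, 0, 0, 0, -1], [0, 0, 0, 0, 0, 0, -1]]

```text
clock: 7.3
ee_pos: [522.7, 70.6, 117.6]
orientation: [-0.494, 0.506, -0.506, 0.494]
ft_force: [-0.0, 0.1, -0.7]
opening: 9.3
```

```bash
python3 - <<'E'
from fit import *
from st import *
st()
im,D=save('side','side2.png');im2,D2=save('top','top2.png')
f=lambda im,x,y,w,h:cv2.resize(im[y:y+h,x:x+w,::-1],(400,300),interpolation=cv2.INTER_CUBIC)
cv2.imwrite('pics/c2.png',np.hstack([f(im2,200,160,64,48),f(im,208,190,64,48)]))
P=np.vstack([cloud('top',D2),cloud('side',D)])
for n,d in(('side',D),('top',D2)):
    q=near(cloud(n,d),(523.6,70.5),11,66,105);q=q[q[:,2]>66]
    g=least_squares(lambda x:np.hypot(q[:,0]-x[0],q[:,1]-x[1])-5,[523,70],loss='soft_l1');print('shank',g.x,len(q))
    g=least_squares(lambda x:np.hypot(q[:,0]-x[0]-x[2]*(q[:,2]-88),q[:,1]-x[1]-x[3]*(q[:,2]-88))-5,[523,70,0,0],loss='soft_l1');print('shank',g.x,len(q))
E
```

```text
7.3 [522.683  70.637 117.574] down [ 0.  0. -1.] jawdeg -1.3963685537320973 F [-0.019  0.11  -0.731] T [-0.003 -0.001 -0.021] op 9.335941272216383
shank [522.92  69.63] 24
shank [523.3    70.254   0.107   0.146] 24
shank [523.  70.] 0
shank [523.  70.   0.   0.] 0
```

View pics/c2.png

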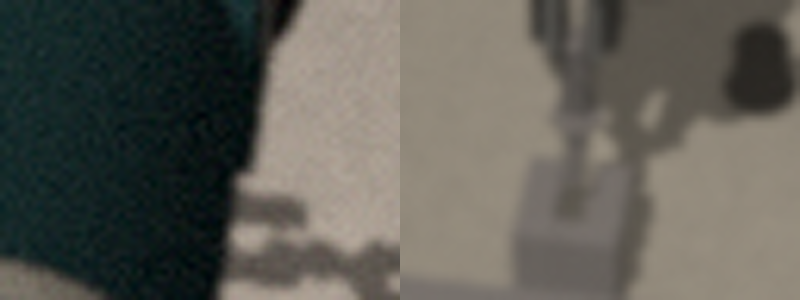

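The side crop shows the shank hanging over the slot at about (572,165), with the tip just above the mouth. The offset to the slot centre is about +1 mm in x, so I'll shift and start lowering.

Request:
play_rows:
  steps:
    - [[0, 0, 0, 0.001, 0, 0, -1], [0, 0, 0, 0, 0, 0, -1], [0, 0, 0, 0, 0, -0.005, -1], [0, 0, 0, 0, 0, -0.005, -1], [0, 0, 0, 0, 0, -0.004, -1], [0, 0, 0, 0, 0, -0.003, -1], [0, 0, 0, 0, 0, -0.002, -1], [0, 0, 0, 0, 0, 0, -1]]

```text
clock: 8.2
ee_pos: [523.2, 70.1, 98.2]
orientation: [-0.494, 0.506, -0.506, 0.494]
ft_force: [-0.0, -0.2, -1.7]
opening: 9.6
```

```bash
python3 -c "
from st import *
st()"
```

```text
8.2 [523.234  70.059  98.171] down [-0. -0. -1.] jawdeg -1.4151739958622218 F [-0.004 -0.182 -1.66 ] T [-0.027 -0.021 -0.001] op 9.62156100987974
```

Request:
play_rows:
  steps:
    - [[0, 0, 0, 0.0003, 0, -0.004, -1], [0, 0, 0, 0, 0, -0.006, -1], [0, 0, 0, 0, 0, -0.006, -1], [0, 0, 0, 0, 0, -0.006, -1], [0, 0, 0, 0, 0, -0.004, -1], [0, 0, 0, 0, 0, -0.002, -1], [0, 0, 0, 0, 0, 0, -1], [0, 0, 0, 0, 0, 0, -1]]

```text
clock: 9.0
ee_pos: [523.8, 70.1, 70.6]
orientation: [0.494, -0.506, 0.506, -0.494]
ft_force: [0.1, 0.5, -1.4]
opening: 9.5
```

```bash
python3 - <<'E'
from fit import *
from st import *
st()
im,D=save('side','side3.png')
f=lambda im,x,y,w,h:cv2.resize(im[y:y+h,x:x+w,::-1],(400,300),interpolation=cv2.INTER_CUBIC)
cv2.imwrite('pics/c3.png',f(im,208,190,64,48))
q=near(cloud('side',D),(523.6,70.5),15,56,85)
for a in range(56,85,3):
    k=q[(q[:,2]>=a)&(q[:,2]<a+3)]
    if len(k):print(a,len(k),k.mean(0),np.ptp(k[:,:2],axis=0))
E
```

```text
9.0 [523.78   70.089  70.56 ] down [ 0. -0. -1.] jawdeg -1.413957552324296 F [ 0.118  0.546 -1.42 ] T [-0.025 -0.002 -0.01 ] op 9.518556255915422
56 12 [524.077  73.431  57.125] [25.931 19.246]
59 5 [519.602  76.37   60.532] [16.353  6.155]
62 8 [527.97   73.866  64.031] [11.456 16.036]
65 10 [518.85   73.757  66.236] [16.938 15.368]
68 6 [522.635  76.48   69.255] [11.47   9.443]
71 3 [521.008  75.022  71.895] [7.467 4.971]
74 4 [519.607  76.772  75.28 ] [7.709 6.202]
77 4 [523.049  76.333  78.254] [8.019 2.671]
80 6 [521.084  74.137  80.797] [10.503  3.858]
83 2 [520.629  74.038  84.019] [2.625 0.589]
```

View pics/c3.png

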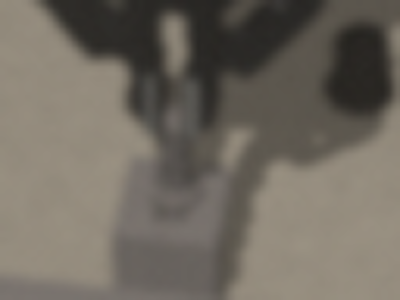

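The pin is in the slot and the collar, at about (172,205), is just above the plate. I'll lower until it makes contact.

Request:
play_rows:
  steps:
    - [[0, 0, 0, 0, 0, -0.001, -1], [0, 0, 0, 0, 0, -0.001, -1], [0, 0, 0, 0, 0, -0.001, -1], [0, 0, 0, 0, 0, -0.001, -1], [0, 0, 0, 0, 0, 0, -1], [0, 0, 0, 0, 0, 0, -1], [0, 0, 0, 0, 0, 0, -1], [0, 0, 0, 0, 0, 0, -1]]

```text
clock: 9.85
ee_pos: [523.7, 70.1, 66.5]
orientation: [0.494, -0.506, 0.506, -0.494]
ft_force: [0.1, -0.5, -0.3]
opening: 9.5
```

Request:
play_rows:
  steps:
    - [[0, 0, 0, 0, 0, -0.0005, -1], [0, 0, 0, 0, 0, 0, -1], [0, 0, 0, 0, 0, -0.0005, -1], [0, 0, 0, 0, 0, 0, -1], [0, 0, 0, 0, 0, -0.0005, -1], [0, 0, 0, 0, 0, 0, -1], [0, 0, 0, 0, 0, 0, -1], [0, 0, 0, 0, 0, 0, -1]]

```text
clock: 10.65
ee_pos: [523.8, 70.1, 65.0]
orientation: [0.494, -0.506, 0.506, -0.494]
ft_force: [0.1, 0.4, 1.9]
opening: 9.8
```

Request:
play_rows:
  steps:
    - [[0, 0, 0, 0, 0, -0.0005, -1], [0, 0, 0, 0, 0, 0, -1], [0, 0, 0, 0, 0, 0, -1], [0, 0, 0, 0, 0, 0, -1], [0, 0, 0, 0, 0, 0, -1], [0, 0, 0, 0, 0, 0, -1], [0, 0, 0, 0, 0, 0, -1], [0, 0, 0, 0, 0, 0, -1]]

```text
clock: 11.45
ee_pos: [524.2, 70.2, 64.9]
orientation: [0.494, -0.506, 0.506, -0.494]
ft_force: [-0.8, -0.7, 6.6]
opening: 9.5
```

Request:
play_rows:
  steps:
    - [[0, 0, 0, 0, 0, 0, -0.5], [0, 0, 0, 0, 0, 0, -0.3], [0, 0, 0, 0, 0, 0, 0], [0, 0, 0, 0, 0, 0, 0], [0, 0, 0, 0, 0, 0, 0.2], [0, 0, 0, 0, 0, 0, 0.2], [0, 0, 0, 0, 0, 0, 0.2], [0, 0, 0, 0, 0, 0, 0.2]]

```text
clock: 12.25
ee_pos: [523.7, 70.1, 64.5]
orientation: [0.494, -0.506, 0.506, -0.494]
ft_force: [0.0, 0.5, 0.3]
opening: 50.9
```

Request:
play_rows:
  steps:
    - [[0, 0, 0, 0, 0, 0.01, 0.2], [0, 0, 0, 0, 0, 0.02, 0.2], [0, 0, 0, 0, 0, 0.03, 0.2], [0, 0, 0, 0, 0, 0.03, 1], [0, 0, 0, 0, -0.03, 0.02, 1], [0, 0, 0, 0, -0.04, 0, 1], [0, 0, 0, 0, -0.04, 0, 1], [0, 0, 0, 0, -0.04, 0, 1]]

```text
clock: 13.05
ee_pos: [523.6, -81.3, 175.5]
orientation: [0.494, -0.506, 0.506, -0.494]
ft_force: [0.9, -0.3, 0.3]
opening: 85.4
```

```bash
python3 - <<'E'
from fit import *
from st import *
st()
im,D=save('side','side4.png');im2,D2=save('top','top4.png')
f=lambda im,x,y,w,h:cv2.resize(im[y:y+h,x:x+w,::-1],(400,300),interpolation=cv2.INTER_CUBIC)
cv2.imwrite('pics/c4.png',np.hstack([f(im2,200,160,64,48),f(im,208,190,64,48)]))
for n,d in(('side',D),('top',D2)):
    P=cloud(n,d)
    q=near(P,(524,70),13,65,98)
    if len(q)>8:
        g=least_squares(lambda x:np.hypot(q[:,0]-x[0]-x[2]*(q[:,2]-80),q[:,1]-x[1]-x[3]*(q[:,2]-80))-7,[523,70,0,0],loss='soft_l1');print(n,'grip',g.x,len(q),'zmax',np.sort(q[:,2])[-6:])
    print([(atz(n,r['uv'],55),r['p']) for r in spotter.tip_of(n,'pin_collar')[:2]])
    if n=='top': print('block',fit(near(P,(480,-268),65),block,(480,-268,.25),0)[0])
E
```

```text
13.05 [523.594 -81.344 175.528] down [ 0.001  0.    -1.   ] jawdeg -1.3896835969612191 F [ 0.871 -0.296  0.302] T [-0.017 -0.065  0.017] op 85.39892526890974
side grip [523.147  69.76   -0.023  -0.01 ] 46 zmax [95.865 96.38  96.681 97.657 97.717 97.992]
[(array([[520.031,  83.172,  55.   ]]), 0.56)]
top grip [522.304  70.298   0.032   0.018] 12 zmax [83.165 86.549 89.523 89.859 93.195 96.6  ]
[(array([[514.872,  72.008,  55.   ]]), 0.48), (array([[604.944, 158.608,  55.   ]]), 0.2)]
block [ 480.212 -268.375    0.254    0.611]
```

View pics/c4.png

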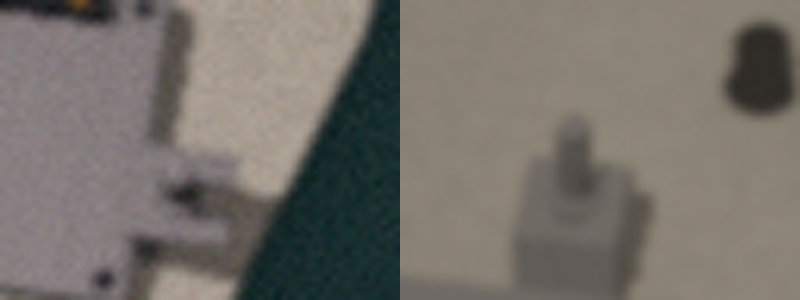

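The side crop shows the pin standing upright in the slot with its collar down. The fit puts its axis at about (523,70), which is inside tolerance. Now the block.

Request:
play_rows:
  steps:
    - [[0, 0, 0.039, -0.0061, -0.0268, -0.01, 1], [0, 0, 0.039, -0.0061, -0.0268, -0.01, 1], [0, 0, 0.039, -0.0061, -0.0268, -0.01, 1], [0, 0, 0.039, -0.0061, -0.0268, -0.01, 1], [0, 0, 0.039, -0.0061, -0.0268, -0.01, 1], [0, 0, 0.039, -0.0061, -0.0268, -0.015, 1], [0, 0, 0.039, -0.006, -0.0267, -0.015, 1], [0, 0, 0, 0, 0, 0, 1]]

```text
clock: 14.05
ee_pos: [479.5, -269.3, 93.2]
orientation: [0.558, -0.435, 0.434, -0.557]
ft_force: [-0.5, 0.5, 0.1]
opening: 85.3
```

Request:
play_rows:
  steps:
    - [[0, 0, 0, 0, 0, -0.02, 1], [0, 0, 0, 0, 0, -0.02, 1], [0, 0, 0, 0, 0, -0.01, 1], [0, 0, 0, 0, 0, 0, 1], [0, 0, 0, 0, 0, 0, 1], [0, 0, 0, 0, 0, 0, 1], [0, 0, 0, 0, 0, 0, 1], [0, 0, 0, 0, 0, 0, 1]]

```text
clock: 14.85
ee_pos: [481.4, -267.4, 44.9]
orientation: [-0.558, 0.434, -0.434, 0.558]
ft_force: [0.2, 0.1, -0.0]
opening: 85.3
```

```bash
python3 -c "
from st import *
st()"
```

```text
14.85 [ 481.365 -267.428   44.943] down [ 0.001 -0.    -1.   ] jawdeg 14.233327903170975 F [ 0.167  0.144 -0.043] T [-0.005  0.001 -0.006] op 85.28128068814411
```

Request:
play_rows:
  steps:
    - [[0, 0, 0, 0, -0.0013, -0.01, 1], [0, 0, 0, 0, 0, -0.008, 1], [0, 0, 0, 0, 0, -0.006, 1], [0, 0, 0, 0, 0, 0, 1], [0, 0, 0, 0, 0, 0, 0], [0, 0, 0, 0, 0, 0, -1], [0, 0, 0, 0, 0, 0, -1], [0, 0, 0, 0, 0, 0, -1]]

```text
clock: 15.65
ee_pos: [481.2, -268.7, 20.7]
orientation: [-0.558, 0.434, -0.434, 0.558]
ft_force: [-0.8, 0.3, 0.1]
opening: 28.2
```

Request:
play_rows:
  steps:
    - [[0, 0, 0, 0, 0, 0, -1], [0, 0, 0, 0, 0, 0, -1], [0, 0, 0, 0, 0, 0, -1], [0, 0, 0, 0, 0, 0, -1], [0, 0, 0, 0, 0, 0, -1], [0, 0, 0, 0, 0, 0, -1], [0, 0, 0, 0, 0, 0, -1], [0, 0, 0, 0, 0, 0, -1]]

```text
clock: 16.45
ee_pos: [481.1, -268.7, 20.5]
orientation: [0.558, -0.434, 0.434, -0.558]
ft_force: [0.7, 0.3, -0.3]
opening: -0.0
```

```bash
python3 -c "
from st import *
st()"
```

```text
16.45 [ 481.066 -268.676   20.471] down [-0. -0. -1.] jawdeg 14.232121198400657 F [ 0.657  0.261 -0.268] T [0.095 0.042 0.011] op -0.04617405584735483
```

```bash
python3 - <<'E'
from fit import *
from st import *
im,D=save('side','side5.png');im2,D2=save('top','top5.png');np.savez('s5.npz',s=D,t=D2)
f=lambda im,x,y,w,h:cv2.resize(im[y:y+h,x:x+w,::-1],(400,300),interpolation=cv2.INTER_CUBIC)
cv2.imwrite('pics/c5.png',np.hstack([f(im2,300,190,64,48),f(im,226,120,64,48)]))
for n,d in(('side',D),('top',D2)): print(n,fit(near(cloud(n,d),(480,-268),65,-8,55),block,(480,-268,.25),0))
E
```

```text
side (array([ 481.81 , -268.864,    0.271,    1.067]), np.float64(1.0976270371157577))
top (array([ 480.  , -268.  ,    0.25,    0.  ]), np.float64(nan))fit.py:15: RuntimeWarning: invalid value encountered in scalar divide
  return r.x,r.cost/len(P)
```

View pics/c5.png

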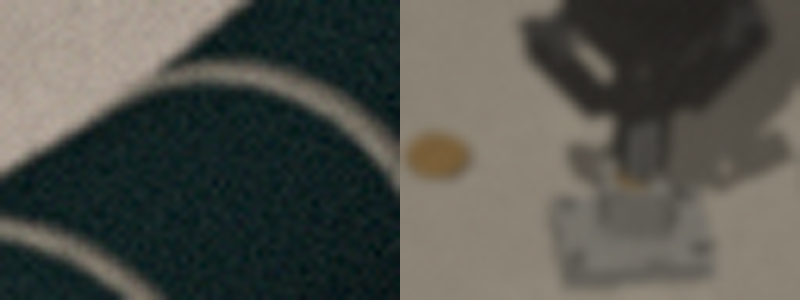

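```bash
python3 - <<'E'
from fit import *
from st import *
z=np.load('s5.npz');P=cloud('side',z['s'])
q=near(P,(481,-280),60,25,140)
for a in range(25,140,6):
    k=q[(q[:,2]>=a)&(q[:,2]<a+6)]
    if len(k):print(a,len(k),'min',k.min(0),'max',k.max(0),'med',np.median(k,0))
# pixel depths near fingers: crop(x,y)->u=226+x/6.25
D=z['s']
for y in (140,155,170,178,184,190):
    us=[int(226+(x-400)/6.25) for x in (625,640,655)]; v=int(120+y/6.25)
    print(y,dep('side',[(u,v) for u in us],[D[v,u] for u in us]).round(1).tolist())
print(monitor.read_state()['q'])
E
```

```text
25 15 min [ 465.271 -272.055   25.166] max [ 499.148 -251.807   29.985] med [ 481.193 -257.159   28.019]
31 18 min [ 465.465 -272.785   31.547] max [ 499.432 -251.371   36.211] med [ 481.177 -257.175   33.918]
37 16 min [ 462.302 -265.657   37.309] max [ 498.904 -255.65    42.85 ] med [ 476.928 -259.684   39.708]
43 17 min [ 462.415 -277.723   43.334] max [ 499.883 -249.629   48.838] med [ 487.911 -258.965   46.524]
49 37 min [ 462.918 -276.263   49.109] max [ 500.284 -250.246   53.968] med [ 484.614 -262.013   51.537]
55 2 min [ 472.953 -262.375   56.555] max [ 478.955 -256.189   60.763] med [ 475.954 -259.282   58.659]
61 14 min [ 466.908 -270.783   61.382] max [ 489.103 -252.86    66.519] med [ 477.598 -258.999   63.62 ]
67 14 min [ 467.198 -269.332   67.008] max [ 493.523 -252.072   72.624] med [ 480.997 -259.841   69.589]
73 13 min [ 470.55  -272.807   73.191] max [ 494.051 -256.24    77.735] med [ 480.009 -259.864   76.428]
79 14 min [ 464.905 -271.546   80.178] max [ 494.177 -253.472   84.376] med [ 476.616 -259.398   81.719]
85 15 min [ 464.664 -271.778   86.439] max [ 489.94
[... 800 characters left out ...]
 min [ 423.848 -274.556  133.206] max [ 526.948 -244.429  138.392] med [ 469.238 -256.618  135.619]
139 12 min [ 426.851 -272.646  139.245] max [ 526.953 -243.269  139.982] med [ 493.025 -252.487  139.642]
140 [[486.4, -258.9, 82.0], [479.8, -256.8, 84.4], [473.6, -258.3, 83.9]]
155 [[486.2, -259.9, 73.3], [479.6, -256.8, 76.4], [473.4, -259.8, 74.7]]
170 [[485.6, -257.2, 63.3], [479.2, -257.4, 63.9], [472.9, -258.9, 63.4]]
178 [[486.0, -263.8, 54.0], [479.0, -256.2, 60.8], [473.0, -262.4, 56.6]]
184 [[485.8, -263.6, 50.0], [479.1, -260.3, 53.4], [473.0, -265.3, 50.1]]
190 [[485.1, -256.0, 52.1], [478.6, -255.6, 53.1], [472.3, -257.0, 52.7]]
[ 0.125  0.561  0.416  1.939 -0.336  0.71   0.991]
```

The side crop shows the block untouched, with the shut fingertips above the boss. Depth puts the tips at z ≈ 59 while the TCP reads 20.5, so the real fingertips sit about 38 mm above the reported TCP. The lateral position is fine. I'll open, go about 36 mm lower while watching force, and check before closing.

Request:
play_rows:
  steps:
    - [[0, 0, 0, 0, 0, 0, 1], [0, 0, 0, 0, 0, 0, 1], [0, 0, 0, 0, 0, 0, 1], [0, 0, 0, 0, 0, 0, 1], [0, 0, 0, 0, 0, 0, 1], [0, 0, 0, 0, 0, 0, 1], [0, 0, 0, 0, 0, 0, 1], [0, 0, 0, 0, 0, 0, 1]]

```text
clock: 17.35
ee_pos: [481.1, -268.7, 20.5]
orientation: [0.558, -0.434, 0.434, -0.558]
ft_force: [0.2, -0.1, -0.7]
opening: 85.2
```

Request:
play_rows:
  steps:
    - [[0, 0, 0, 0, 0, -0.004, 1], [0, 0, 0, 0, 0, -0.006, 1], [0, 0, 0, 0, 0, -0.006, 1], [0, 0, 0, 0, 0, -0.006, 1], [0, 0, 0, 0, 0, -0.005, 1], [0, 0, 0, 0, 0, -0.003, 1], [0, 0, 0, 0, 0, 0, 1], [0, 0, 0, 0, 0, 0, 1]]

```text
clock: 18.15
ee_pos: [481.1, -268.7, -9.5]
orientation: [0.558, -0.434, 0.434, -0.558]
ft_force: [-0.2, -0.2, -0.2]
opening: 85.4
```

```bash
python3 - <<'E'
from fit import *
from st import *
st()
im,D=save('side','side6.png')
P=cloud('side',D)
# finger columns: along jaw axis 14.3deg, off the boss
c,s=np.cos(.25),np.sin(.25);d=P[:,:2]-[481,-268.8]
a=c*d[:,0]+s*d[:,1];b=-s*d[:,0]+c*d[:,1]
for lo,hi in((-62,-36),(-30,30),(36,62)):
    k=P[(a>lo)&(a<hi)&(np.abs(b)<16)&(P[:,2]>19)&(P[:,2]<90)];print(lo,hi,len(k),np.sort(k[:,2])[:10])
E
```

```text
18.15 [ 481.119 -268.744   -9.475] down [-0. -0. -1.] jawdeg 14.228657783646414 F [-0.188 -0.167 -0.2  ] T [-0.058 -0.016  0.005] op 85.4043513238043
-62 -36 66 [19.47  36.338 42.118 43.395 45.171 45.238 45.413 46.965 47.041 47.382]
-30 30 145 [19.066 19.095 19.299 19.378 19.38  19.447 19.474 19.543 19.543 19.62 ]
36 62 67 [19.224 19.578 24.579 37.785 43.282 45.677 46.453 48.128 48.581 48.74 ]
```

Measured from depth, the open tips are at about z 42 with the TCP reading −9.5. That confirms the offset: shut tips are about 38 mm above the reading. I'll go 5 mm lower and close.

Request:
play_rows:
  steps:
    - [[0, 0, 0, 0, 0, -0.003, 1], [0, 0, 0, 0, 0, -0.002, 1], [0, 0, 0, 0, 0, 0, 0], [0, 0, 0, 0, 0, 0, -1], [0, 0, 0, 0, 0, 0, -1], [0, 0, 0, 0, 0, 0, -1], [0, 0, 0, 0, 0, 0, -1], [0, 0, 0, 0, 0, 0, -1]]

```text
clock: 19.0
ee_pos: [481.4, -268.7, -14.2]
orientation: [-0.558, 0.434, -0.434, 0.558]
ft_force: [0.0, 2.1, 5.0]
opening: 33.3
```

```bash
python3 -c "
from st import *
st()"
```

```text
19.0 [ 481.405 -268.748  -14.165] down [ 0.001 -0.    -1.   ] jawdeg 14.234179147194345 F [0.035 2.06  4.992] T [ 0.166  0.153 -0.036] op 33.28199220772546
```

Request:
play_rows:
  steps:
    - [[0, 0, 0, 0, 0, 0.008, -1], [0, 0, 0, 0, 0, 0.012, -1], [0, 0, 0, 0, 0, 0.02, -1], [0, 0, 0, 0, 0, 0.02, -1], [0, 0, 0, 0, 0, 0.02, -1], [0, 0, 0, 0, 0, 0.02, -1], [0, 0, 0, 0, 0, 0.02, -1], [0, 0, 0, 0, 0, 0.01, -1]]

```text
clock: 19.8
ee_pos: [481.5, -269.0, 117.7]
orientation: [-0.558, 0.434, -0.435, 0.558]
ft_force: [0.8, -0.4, -4.3]
opening: 33.1
```

Request:
play_rows:
  steps:
    - [[0, 0, -0.0172, 0.003, 0.015, 0, -1], [0, 0, -0.0172, 0.005, 0.028, 0, -1], [0, 0, -0.0172, 0.0055, 0.029, 0, -1], [0, 0, -0.0172, 0.0055, 0.029, 0, -1], [0, 0, -0.0172, 0.0055, 0.029, 0, -1], [0, 0, -0.0172, 0.0055, 0.029, 0, -1], [0, 0, -0.0172, 0.0055, 0.029, 0, -1], [0, 0, -0.0172, 0.0055, 0.029, 0, -1]]

```text
clock: 20.6
ee_pos: [521.9, -50.5, 115.6]
orientation: [0.527, -0.472, 0.472, -0.527]
ft_force: [0.3, -0.2, -3.6]
opening: 33.5
```

Request:
play_rows:
  steps:
    - [[0, 0, -0.0172, 0.006, 0.029, 0, -1], [0, 0, -0.0172, 0.006, 0.029, 0, -1], [0, 0, -0.0172, 0.006, 0.029, 0, -1], [0, 0, -0.0172, 0.006, 0.029, 0, -1], [0, 0, -0.0172, 0.006, 0.029, 0, -1], [0, 0, -0.0172, 0.006, 0.029, 0, -1], [0, 0, -0.0172, 0.005, 0.028, 0, -1], [0, 0, -0.0172, 0.001, 0.015, 0, -1]]

```text
clock: 21.4
ee_pos: [563.9, 168.0, 115.3]
orientation: [-0.494, 0.506, -0.506, 0.494]
ft_force: [0.3, 0.6, -3.8]
opening: 33.4
```

```bash
python3 - <<'E'
from fit import *
from st import *
s=st()
im,D=save('side','side7.png')
cv2.imwrite('pics/c7.png',cv2.resize(im[150:300,150:300,::-1],(600,600),interpolation=cv2.INTER_CUBIC))
P=cloud('side',D); e=s['ee_pos']; zb=e[2]+14.2
sd=lambda p:np.min([box(p,[-40,-30,0],[40,30,16]),box(p,[-17,-13,16],[17,13,50])],0)
Q=near(P,e[:2],60,zb-10,zb+30)
print(fit(Q,sd,(e[0],e[1],-.027),zb),'pred z',zb,len(Q))
E
```

```text
21.4 [563.91  167.992 115.348] down [-0.  0. -1.] jawdeg -1.44643988063095 F [ 0.335  0.575 -3.823] T [ 0.007  0.022 -0.002] op 33.42038150202363
(array([562.576, 166.691,  -0.026,   1.15 ]), np.float64(0.7199492448880939)) pred z 129.54814582611363 503
```

View pics/c7.png

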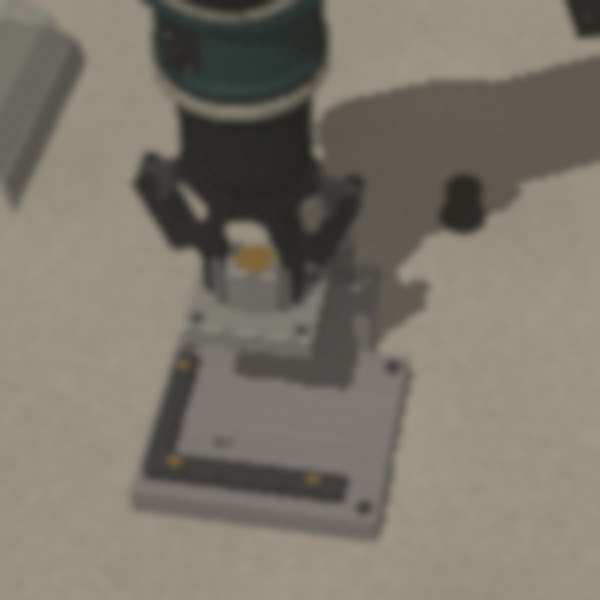

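The block is held level, with its brass disc at (255,258), its yaw square to the jig, and its centre at about (563,167). I'll descend short of the fences.

Request:
play_rows:
  steps:
    - [[0, 0, 0, 0, 0, -0.01, -1], [0, 0, 0, 0, 0, -0.02, -1], [0, 0, 0, 0, 0, -0.02, -1], [0, 0, 0, 0, 0, -0.02, -1], [0, 0, 0, 0, 0, -0.018, -1], [0, 0, 0, 0, 0, -0.01, -1], [0, 0, 0, 0, 0, -0.004, -1], [0, 0, 0, 0, 0, 0, -1]]

```text
clock: 22.25
ee_pos: [564.0, 164.8, 13.3]
orientation: [-0.493, 0.507, -0.507, 0.493]
ft_force: [-0.3, 0.3, -4.5]
opening: 33.3
```

Request:
play_rows:
  steps:
    - [[0, 0, 0, 0, 0, -0.002, -1], [0, 0, 0, 0, 0, -0.001, -1], [0, 0, 0, 0, 0, -0.001, -1], [0, 0, 0, 0, 0, 0, -1], [0, 0, 0, 0, 0, 0, -1], [0, 0, 0, 0, 0, 0, -1], [0, 0, 0, 0, 0, 0, -1], [0, 0, 0, 0, 0, 0, -1]]

```text
clock: 23.05
ee_pos: [564.1, 165.3, 9.5]
orientation: [-0.493, 0.507, -0.507, 0.493]
ft_force: [0.6, -0.2, -3.3]
opening: 33.1
```

```bash
python3 - <<'E'
from fit import *
from st import *
s=st()
im,D=save('side','side8.png')
P=cloud('side',D); e=s['ee_pos']
sd=lambda p:np.min([p[:,2],box(p,[-40,-30,0],[40,30,16]),box(p,[-17,-13,16],[17,13,50])],0)
Q=near(P,e[:2],45,24,44)
print(fit(Q,sd,(e[0]-1,e[1]-1,-.027),20),len(Q))
E
```

```text
23.05 [564.074 165.324   9.466] down [-0. -0. -1.] jawdeg -1.5344866484836308 F [ 0.636 -0.235 -3.316] T [-0.054  0.009  0.06 ] op 33.12795310135827
(array([562.602, 163.865,  -0.026,   4.773]), np.float64(0.8205183108502995)) 378
```

Request:
play_rows:
  steps:
    - [[0, 0, 0, 0, 0, -0.001, -1], [0, 0, 0, 0, 0, -0.001, -1], [0, 0, 0, 0, 0, -0.001, -1], [0, 0, 0, 0, 0, -0.0005, -1], [0, 0, 0, 0, 0, 0, -1], [0, 0, 0, 0, 0, 0, -1], [0, 0, 0, 0, 0, 0, -1], [0, 0, 0, 0, 0, 0, -1]]

```text
clock: 23.9
ee_pos: [564.1, 165.3, 6.0]
orientation: [0.493, -0.507, 0.507, -0.493]
ft_force: [0.0, 0.4, -4.1]
opening: 33.1
```

Request:
play_rows:
  steps:
    - [[0, 0, 0, 0, 0, -0.0005, -1], [0, 0, 0, 0, 0, 0, -1], [0, 0, 0, 0, 0, 0, -1], [0, 0, 0, 0, 0, 0, -1], [0, 0, 0, 0, 0, 0, -1], [0, 0, 0, 0, 0, 0, -1], [0, 0, 0, 0, 0, 0, -1], [0, 0, 0, 0, 0, 0, -1]]

```text
clock: 24.7
ee_pos: [564.2, 165.4, 5.9]
orientation: [-0.493, 0.507, -0.507, 0.493]
ft_force: [-4.3, -0.9, 5.8]
opening: 33.1
```

Request:
play_rows:
  steps:
    - [[0, 0, 0, 0.002, 0.002, 0.0003, -1], [0, 0, 0, 0.002, 0.002, 0, -1], [0, 0, 0, 0.002, 0.002, 0, -1], [0, 0, 0, 0.002, 0.002, 0, -1], [0, 0, 0, 0.001, 0.001, 0, -1], [0, 0, 0, 0, 0, 0, -1], [0, 0, 0, 0, 0, 0, -1], [0, 0, 0, 0, 0, 0, -1]]

```text
clock: 25.5
ee_pos: [573.4, 174.5, 5.9]
orientation: [0.493, -0.507, 0.507, -0.493]
ft_force: [2.3, 0.6, 1.5]
opening: 33.0
```

Request:
play_rows:
  steps:
    - [[0, 0, 0, 0, 0.0005, 0, -1], [0, 0, 0, 0, 0.0005, 0, -1], [0, 0, 0, 0, 0.0005, 0, -1], [0, 0, 0, 0, 0.0005, 0, -1], [0, 0, 0, 0, 0, 0, -1], [0, 0, 0, 0, 0, 0, -1], [0, 0, 0, 0, 0, 0, -1], [0, 0, 0, 0, 0, 0, -1]]

```text
clock: 26.3
ee_pos: [573.2, 176.3, 5.9]
orientation: [0.493, -0.507, 0.507, -0.493]
ft_force: [-0.3, -4.0, 4.7]
opening: 32.9
```

Request:
play_rows:
  steps:
    - [[0, 0, 0, 0, 0.0004, 0, -1], [0, 0, 0, 0, 0, 0, -1], [0, 0, 0, 0, 0, 0, -1], [0, 0, 0, 0, 0, 0, -1], [0, 0, 0, 0, 0, 0, -1], [0, 0, 0, 0, 0, 0, -1], [0, 0, 0, 0, 0, 0, -1], [0, 0, 0, 0, 0, 0, -1]]

```text
clock: 27.1
ee_pos: [573.1, 176.7, 5.9]
orientation: [0.493, -0.507, 0.507, -0.493]
ft_force: [0.6, -3.6, 5.1]
opening: 32.8
```

Request:
play_rows:
  steps:
    - [[0, 0, 0, 0.0005, 0, 0, -1], [0, 0, 0, 0.0005, 0, 0, -1], [0, 0, 0, 0.0005, 0, 0, -1], [0, 0, 0, 0.0005, 0, 0, -1], [0, 0, 0, 0.0005, 0, 0, -1], [0, 0, 0, 0, 0, 0, -1], [0, 0, 0, 0, 0, 0, -1], [0, 0, 0, 0, 0, 0, -1]]

```text
clock: 27.9
ee_pos: [575.1, 177.2, 5.9]
orientation: [-0.493, 0.507, -0.506, 0.493]
ft_force: [-3.3, -1.0, 9.0]
opening: 33.4
```

Request:
play_rows:
  steps:
    - [[0, 0, 0, 0, 0, 0.0003, -1], [0, 0, 0, 0.0005, 0, 0, -1], [0, 0, 0, 0.0005, 0, 0, -1], [0, 0, 0, 0.0005, 0, 0, -1], [0, 0, 0, 0.0005, 0, 0, -1], [0, 0, 0, 0, 0, 0, -1], [0, 0, 0, 0, 0, 0, -1], [0, 0, 0, 0, 0, 0, -1]]

```text
clock: 28.7
ee_pos: [577.5, 176.6, 5.9]
orientation: [-0.493, 0.507, -0.507, 0.493]
ft_force: [0.1, 0.5, -4.0]
opening: 33.2
```

Request:
play_rows:
  steps:
    - [[0, 0, 0, 0, 0.0005, 0, -1], [0, 0, 0, 0, 0.0005, 0, -1], [0, 0, 0, 0, 0, 0, -1], [0, 0, 0, 0, 0, 0, -1], [0, 0, 0, 0, 0, 0, -1], [0, 0, 0, 0, 0, 0, -1], [0, 0, 0, 0, 0, 0, -1], [0, 0, 0, 0, 0, 0, -1]]

```text
clock: 29.5
ee_pos: [577.6, 177.7, 6.1]
orientation: [-0.493, 0.507, -0.507, 0.493]
ft_force: [1.1, 0.8, -3.8]
opening: 33.1
```

Request:
play_rows:
  steps:
    - [[0, 0, 0, 0, 0.0005, 0, -1], [0, 0, 0, 0, 0.0005, 0, -1], [0, 0, 0, 0, 0, 0, -1], [0, 0, 0, 0, 0, 0, -1], [0, 0, 0, 0, 0, 0, -1], [0, 0, 0, 0, 0, 0, -1], [0, 0, 0, 0, 0, 0, -1], [0, 0, 0, 0, 0, 0, -1]]

```text
clock: 30.3
ee_pos: [577.6, 178.6, 6.1]
orientation: [0.493, -0.507, 0.507, -0.493]
ft_force: [-0.8, -2.6, -2.2]
opening: 33.0
```

Request:
play_rows:
  steps:
    - [[0, 0, 0, 0.0005, 0, 0, -1], [0, 0, 0, 0.0005, 0, 0, -1], [0, 0, 0, 0, 0, 0, -1], [0, 0, 0, 0, 0, 0, -1], [0, 0, 0, 0, 0, 0, -1], [0, 0, 0, 0, 0, 0, -1], [0, 0, 0, 0, 0, 0, -1], [0, 0, 0, 0, 0, 0, -1]]

```text
clock: 31.1
ee_pos: [578.1, 178.5, 5.9]
orientation: [-0.494, 0.507, -0.506, 0.493]
ft_force: [-3.6, -3.7, -1.2]
opening: 33.6
```

Request:
play_rows:
  steps:
    - [[0, 0, 0, 0.0004, 0.0004, 0, -1], [0, 0, 0, 0, 0, 0, -1], [0, 0, 0, 0, 0, 0, -1], [0, 0, 0, 0, 0, 0, -1], [0, 0, 0, 0, 0, 0, -1], [0, 0, 0, 0, 0, 0, -1], [0, 0, 0, 0, 0, 0, -1], [0, 0, 0, 0, 0, 0, -1]]

```text
clock: 31.9
ee_pos: [578.1, 178.6, 5.9]
orientation: [-0.494, 0.507, -0.506, 0.493]
ft_force: [-7.1, -7.2, 3.0]
opening: 33.2
```

Request:
play_rows:
  steps:
    - [[0, 0, 0, 0.0004, 0.0004, 0, -1], [0, 0, 0, 0, 0, 0, -1], [0, 0, 0, 0, 0, 0, -1], [0, 0, 0, 0, 0, 0, -1], [0, 0, 0, 0, 0, 0, -1], [0, 0, 0, 0, 0, 0, -1], [0, 0, 0, 0, 0, 0, -1], [0, 0, 0, 0, 0, 0, -1]]

```text
clock: 32.7
ee_pos: [578.1, 178.6, 5.9]
orientation: [-0.494, 0.507, -0.506, 0.492]
ft_force: [-11.2, -8.4, 6.1]
opening: 33.3
```

```bash
python3 - <<'E'
from fit import *
from st import *
s=st()
im,D=save('side','side9.png');im2,D2=save('top','top9.png')
for _ in range(4): save('side','x.png'); print(monitor.read_state()['ft_force'],monitor.read_state()['wrist_torque'])
f=lambda im,x,y,w,h:cv2.resize(im[y:y+h,x:x+w,::-1],(400,300),interpolation=cv2.INTER_CUBIC)
cv2.imwrite('pics/c9.png',np.hstack([f(im2,165,145,96,72),f(im,172,205,96,72)]))
P=cloud('side',D)
J=near(P,(560,140),135,-8,53); J=J[(np.hypot(J[:,0]-523,J[:,1]-70)>60)]
d=pose2(J,(617.8,205.9,-.026,0),20)
K=J[~((d[:,0]>-84)&(d[:,0]<-1)&(d[:,1]>-64)&(d[:,1]<-1))]
K=K[K[:,2]<40]
x,c=fit(K,jig,(617.8,205.9,-.026),20); print('jig',x,c)
sd=lambda p:np.min([p[:,2],box(p,[-40,-30,0],[40,30,16]),box(p,[-17,-13,16],[17,13,50])],0)
Q=J[(d[:,0]>-90)&(d[:,0]<-1)&(d[:,1]>-70)&(d[:,1]<-1)&(J[:,2]<44)&(J[:,2]>14)]
b,c=fit(Q,sd,(576,176,-.03),20); print('block',b,c,'in jig',pose2(np.array([[b[0],b[1],20]]),x,20),b[2]-x[2])
E
```

```text
32.7 [578.081 178.596   5.936] down [-0.003 -0.001 -1.   ] jawdeg -1.5533964735155423 F [-11.235  -8.382   6.13 ] T [-1.759  2.194  0.206] op 33.340193064142674
[-10.421  -8.152   6.81 ] [-1.741  2.141  0.219]
[-11.539  -7.698   7.555] [-1.701  2.196  0.218]
[-10.896  -8.169   7.139] [-1.783  2.183  0.224]
[-11.222  -8.906   6.745] [-1.725  2.161  0.276]
jig [617.858 206.061  -0.022   1.184] 0.9160256454493186
block [575.749 175.217  -0.031   1.213] 0.8381232695091654 in jig [[-41.423 -31.76   -1.184]] -0.009535250235475436
```

View pics/c9.png

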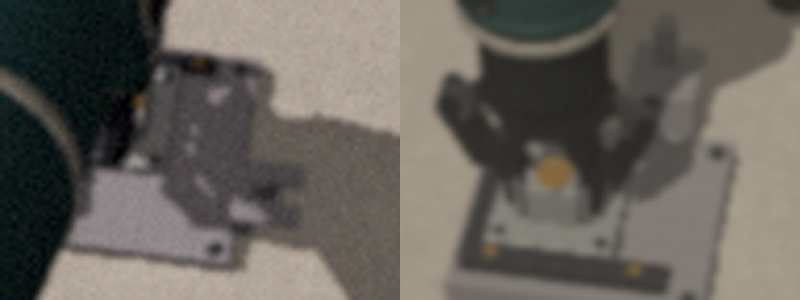

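The side crop shows the block in the corner against both fences and the pin still standing. The TCP stopped advancing while the forces rose to −11 N and −8 N, so it bears on both. One small extra push, a check that everything has settled, and I'll hand in.

Request:
play_rows:
  steps:
    - [[0, 0, 0, 0.0002, 0.0004, 0, -1], [0, 0, 0, 0, 0, 0, -1], [0, 0, 0, 0, 0, 0, -1], [0, 0, 0, 0, 0, 0, -1], [0, 0, 0, 0, 0, 0, -1], [0, 0, 0, 0, 0, 0, -1], [0, 0, 0, 0, 0, 0, -1], [0, 0, 0, 0, 0, 0, -1]]

```text
clock: 33.8
ee_pos: [578.1, 178.6, 5.9]
orientation: [-0.494, 0.507, -0.506, 0.492]
ft_force: [-13.8, -10.2, 9.7]
opening: 33.3
```

```bash
python3 - <<'E'
from fit import *
from st import *
s=st()
im,D=save('side','side10.png')
P=cloud('side',D);q=near(P,(523.5,70),13,65,98)
if len(q)>8: print('pin',least_squares(lambda x:np.hypot(q[:,0]-x[0]-x[2]*(q[:,2]-80),q[:,1]-x[1]-x[3]*(q[:,2]-80))-7,[523,70,0,0],loss='soft_l1').x,len(q))
if -s['ft_force'][0]>6 and -s['ft_force'][1]>6: print('handing in',ticket.job_done())
E
```

```text
33.8 [578.061 178.577   5.931] down [-0.003 -0.001 -1.   ] jawdeg -1.5691300266702668 F [-13.815 -10.223   9.743] T [-2.155  2.57   0.232] op 33.325528467585855
pin [522.45   69.796   0.1     0.002] 44
the job is handed in; nothing more can be done
handing in None
```

The pin is parked in the side notch and released. The aluminium block is pressed into the corner with the gripper still holding it. I handed the job in at about 34 s, and no verdict is reported.

**Checks that agree**
- **Block contact:** in the last reading the wrist felt about 14 N from the shorter-fence side and 10 N from the longer-fence side. The arm no longer moved when I pushed further, so the block bears on both fences.
- **Block attitude:** the jaws read −1.57°, against −1.3° to −1.5° fitted for the jig.
- **Pin:** right after release, the side camera put it within about 1.5° of upright, about 0.5 to 1.5 mm off centre across the slot and 3 to 4 mm towards the mouth.

**Checks that disagreed**
- **Fingertip height:** the real fingertips were about 38 mm above the reported tool point. The first grasp closed on air above the block. I measured the offset from depth and regrasped, and nothing was moved.
- **Pin grip:** because of that offset, the pin was held only near the top of its grip, though it did not slip.
- **Block position:** the last camera fit put it at (−41.4, −31.8) mm, about 1.5 to 2 mm short of seated but inside the limits. I trust the force readings more, since part of the block was hidden.
- **Pin lean:** the final fit, partly shadowed by the gripper, gave a lean of 0.10 rad (the limit is 0.12). The clearer view after release gave 0.02 to 0.03 rad.

I did not re-measure the other things on the bench at the end; the arm never came near them at working height.

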